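Point out the missing grommet at the packing bench

TASK

One of the three white cover panels has no black grommet in its large opening: show the packer by holding your fingertips, pointing down, over the middle of that empty opening, about two to five centimetres above it, still and without contact for at least a second, and then do the same over the loose spare grommet that fits it (the larger of the two). Then press the call button fully down and let it come back up. Touch none of the panels, the grommets or the loose things around them, and move or lift nothing.

Things in the scene. Friction and masses are not known exactly. Their poses are not given: they have to be found in the camera images.
- panel_1: White-painted folded steel cover panel lying flat, 160 x 80 mm, 12 mm high, fixed. Origin: centre of its underside; x along its length, away from the robot. Two round openings through it: a large one, 46 mm wide, 40 mm from the centre along +x, and a small one, 28 mm wide, 45 mm from the centre along -x. This is the faulty panel: only its small opening has a grommet, its large one is bare.
- panel_2: White-painted folded steel cover panel lying flat, 160 x 80 mm, 12 mm high, fixed. Origin: centre of its underside; x along its length, away from the robot. Two round openings through it: a large one, 46 mm wide, 40 mm from the centre along +x, and a small one, 28 mm wide, 45 mm from the centre along -x. Both openings have their black grommets (rings that stand 3 mm above the panel).
- panel_3: White-painted folded steel cover panel lying flat, 160 x 80 mm, 12 mm high, fixed. Origin: centre of its underside; x along its length, away from the robot. Two round openings through it: a large one, 46 mm wide, 40 mm from the centre along +x, and a small one, 28 mm wide, 45 mm from the centre along -x. Both openings have their black grommets (rings that stand 3 mm above the panel).
- empty_opening (a point): Centre of the bare large opening of panel_1 (46 mm wide), level with the panel's top face, 12 mm above the bench; z up.
- spare_large: Loose black rubber grommet lying flat on the bench among the work: ring 58 mm across, 36 mm hole, 10 mm high; fits the large opening. Origin: centre of its underside.
- spare_large_top (a point): Centre of the large spare grommet's ring, level with its top face, 10 mm above the bench; z up.
- spare_small: Loose black rubber grommet lying flat: ring 38 mm across, 20 mm hole, 10 mm high; fits only the small opening. Origin: centre of its underside.
- call (a joint): Travel of the call button, in m: 0 up, 0.006 fully down; pressed straight down against a spring (5 N when fully down), comes back by itself; the first movement takes about 1.5 N.
- call_top (a point): Centre of the top of the call button: a round plain grey push button 36 mm across, in a black collar on a flat aluminium box (64 x 80 mm, 22 mm high) fixed to the bench, 44 mm above the bench when up; it moves down with the button.
- jar: Loose amber glass jar with a steel lid, 48 mm across, 55 mm high, to be left alone. Origin: centre of its underside.
- marker: Loose black marker pen, 130 mm long, 18 mm high, lying roughly along x, to be left alone. Origin: middle of its underside.
- screwdriver: Loose black-handled screwdriver, 150 mm long, lying roughly along x, 26 mm high, to be left alone. Origin: middle of its length, on its underside.
- tape: Loose roll of green packing tape lying flat, 100 mm across, 25 mm high, to be left alone. Origin: centre of its underside.
- tray: Loose open grey tray, 130 x 100 mm, 45 mm high, to be left alone. Origin: centre of its underside.
There are look-alikes about, which are no part of the job. What is shaped like the part that bears call but green or turquoise is not meant.

How it is judged (in metres and radians):
On the way, in this order (a step that is already met when the one before it is completed fails the run):
1. the fingertips dwell just above the empty opening (horizontal distance between the grasp point and empty_opening below 0.02 m and z of the grasp point in the frame of empty_opening between 0.015 and 0.09 m), for 0.8 s.
2. then they dwell just above the large spare grommet (horizontal distance between the grasp point and spare_large_top below 0.02 m and z of the grasp point in the frame of spare_large_top between 0.015 and 0.09 m), for 0.8 s.
3. then the call button is pressed fully down (value of joint call above 0.0045 m), for 0.05 s.
4. the button comes back up (value of joint call below 0.0015 m), for 0.1 s.
At the end, for the whole second after the job is handed in: After both dwells (0.8 s each, grasp point within 20 mm of the centre seen from above and 15 to 90 mm over the top face) and the press (over 4.5 mm), the button is up again (under 1.5 mm), and spare grommets and bystanders are within 10 mm of their starts (value of joint call below 0.0015 m and distance of each of spare_large, spare_small, jar, marker, screwdriver, tape, tray from where it was at the start of the episode below 0.01 m); the robot touches nothing.
It fails at once if a panel is touched (contact force between any of the fingers, the arm and panel_1 above 0.3 N or contact force between any of the fingers, the arm and panel_2 above 0.3 N or contact force between any of the fingers, the arm and panel_3 above 0.3 N).
It fails at once if a spare grommet is touched (contact force between any of the fingers, the arm and spare_large above 0.3 N or contact force between any of the fingers, the arm and spare_small above 0.3 N).
It fails at once if a spare grommet is moved or lifted (distance of any of spare_large, spare_small from where it was at the start of the episode above 0.01 m or height (world z) of any of spare_large, spare_small above 0.006 m).
It fails at once if a bystander is touched (contact force between any of the fingers, the arm and jar above 0.3 N or contact force between any of the fingers, the arm and marker above 0.3 N or contact force between any of the fingers, the arm and screwdriver above 0.3 N or contact force between any of the fingers, the arm and tape above 0.3 N or contact force between any of the fingers, the arm and tray above 0.3 N).
It fails at once if a bystander is moved (distance of any of jar, marker, screwdriver, tape, tray from where it was at the start of the episode above 0.01 m).
It also fails if it takes over 56 s, if anything falls off the work surface, if the arm or the gripper's body presses on something with over 40 N, if the wrist force passes 120 N, or if a joint passes its speed limit or range.

ROBOT

A 6-joint arm with a two-finger parallel gripper is mounted at the origin on the work surface. World frame = base frame: x ahead of the robot, y to its left, z up, the work surface at z = 0. Lengths are in mm, angles in rad, forces in N, time in s.
With the tool pointing down it reaches from about 275 to 750 mm from the base axis. Payload 10.2 kg.
Tool frame: the origin (TCP) lies midway between the tips of the shut fingers; the grasp point (between the pads) lies 19 mm behind it (robot.grasp_offset is the distance from the TCP to the grasp point, in mm); z points along the fingers, y is the direction in which the jaws open and shut (so a half turn about z gives the same grasp; the last joint's range is limited). The gripper opens to 88 mm and grips with 3 to 60 N. Pads are 18 mm wide; open, the fingers measure 123 mm over their backs; the gripper's body (75 mm by 187 mm) begins 45 mm behind the grasp point.
Start: joints at [-1.473, 0.313, 1.498, -0, 1.331, -0.223], TCP at [165.533, -498.227, 238.72] pointing down, gripper open.
Joint ranges: [-2.94, 2.94], [-0.97, 2.17], [0.19, 2.56], [-1.23, 4.37], [0.02, 3.11], [-2.88, 2.88]. Speed limits (rad/s): [2.39, 2.39, 3.01, 3.14, 3.14, 3.14].

INTERFACE

Orientations are given as a unit quaternion [x, y, z, w].
In Python, from bench import robot gives the robot as it stands.
- The arm moves only by the tool send_rows, never from a script. Its argument "rows" is a list of rows, each an object with "hand": the finger opening in cm, from 0 to 8.81; "translation": the shift along the world's x, y, z in cm, a list of three; "angular": the turn, a rotation vector about the world's x, y, z in degrees, a list of three. A call has exactly 8 rows; each row is the pose to reach, as a shift and turn from the pose commanded when the call began; what a row does not reach only later rows make up. A row lasts 1/8 s, in which the tool goes at most 62.5 mm and 10.7 degrees, less where a joint would pass 70% of its speed; a pose out of reach is approached as far as the arm can. A call with a gripper value outside its range is refused whole. The fingers move at their own pace and stop on an object; "squeeze" is the grip in N (left out, the last holds). Time passes only in rows, so rows that repeat a pose let the fingers close, or fill a call up. It gives the time, the measured TCP pose, the force and the opening at its end, in the units of the state.
- robot.get_state(): the state, without advancing time (a new reading comes with each control period).
- robot.snapshot(name): name is "side" or "top"; returns a dict with "color" (420x560x3 uint8, blue, green, red), "range_z" (420x560 float32, mm along the optical axis (not along the pixel's ray), 0 where there is no reading), "K" (3x3 intrinsics, pixels), "k1" (the pictures are not rectified: a ray, as slopes to the right and down, at radius r is drawn at 1 + k1 r^2 times it, then the intrinsics apply), "rvec" (rotation vector, rad) and "tvec" (3), from world to camera coordinates, as OpenCV has them. Camera axes: x right, y down, z forward; pixel columns grow to the right and rows downward; lengths in mm; the calibration is good to about 2 mm. A picture is of the moment at which its call begins.
- robot.job_done(): hands the job in, once; it reports no verdict.
The state is a dict: "clock": time; "qpos": joint angles; "qd": joint speeds; "joint_efforts": joint torques, N m; "ee_pos": TCP position; "orientation": TCP orientation; "wrist_force": force on the tool from outside, world axes, zero at the start; "moment": the same for the moment, N m; "grip_width": finger opening in mm.
Only numpy, scipy, OpenCV 4.12 (cv2) and the standard library are available. Lean on these libraries where they do the work, as an engineer would, in place of code of your own. Each camera call takes 0.05 s, during which the arm holds its last target. There are 200 camera calls.

## Working session

There is one attempt and no reset: what is moved stays moved. The work goes in short steps, Python scripts to look and compute and a tool call to move; the robot and the scene stay as the last step left them, time stands still between calls to the robot, and variables do not carry over. Pictures are saved under pics/ and viewed, about 8 in all and at most 12, crops included, and the job is handed in when it is done.

Besides the shell and the picture viewer there is one more tool, called after "Emit:" as a command line: name --argument value ..., lists and objects as JSON in quotes. send_rows: Moves the arm, as the interface text tells. Its arguments: {"type":"object","properties":{"rows":{"type":"array","items":{"type":"object","properties":{"hand":{"type":"number"},"translation":{"type":"array","items":{"type":"number"}},"angular":{"type":"array","items":{"type":"number"}}}}},"squeeze":{"type":"number"}},"required":["rows"]}

```bash
mkdir -p pics
cat > h.py <<'E'
import numpy as np, cv2, pickle
from bench import robot
def snap(n):
    s=robot.snapshot(n); pickle.dump(s,open(f'{n}.pkl','wb')); return s
def load(n): return pickle.load(open(f'{n}.pkl','rb'))
def ray(s,u,v):
    K=s['K']; x,y=(u-K[0,2])/K[0,0],(v-K[1,2])/K[1,1]
    d=np.array([float(s['k1']),0,0,0,0]); 
    p=cv2.undistortPoints(np.array([[[u,v]]],float),K,d)[0,0]
    R=cv2.Rodrigues(np.array(s['rvec'],float))[0]; t=np.array(s['tvec'],float).ravel()
    return -R.T@t, R.T@np.array([p[0],p[1],1.])
def onplane(s,u,v,z):
    c,d=ray(s,u,v); return c+d*(z-c[2])/d[2]
def depth(s,u,v):
    c,d=ray(s,u,v); return c+d*float(s['range_z'][int(round(v)),int(round(u))])
E
python3 - <<'E'
from h import *
for n in('top','side'):
    s=snap(n); cv2.imwrite(f'pics/{n}0.png',cv2.resize(s['color'],(784,588)))
    print(n,s['k1'],ray(s,280,210))
print(robot.get_state())
E
```

```text
top 0.027210861345016334 (array([ 424.47348768,   -8.52162427, 1277.73870205]), array([ 0.0486995 , -0.00278234, -0.99892203]))
side -0.0839555641769247 (array([ 284.62067824, 1193.85280181,  748.17299676]), array([ 0.12133526, -0.85839949, -0.49848534]))
{'clock': 0.1, 'qpos': array([-1.47336744e+00,  3.13379313e-01,  1.49833150e+00, -1.34056137e-05,
        1.33099412e+00, -2.23436168e-01]), 'qd': array([-0.00027795, -0.00017697, -0.0003678 ,  0.00096961,  0.00043993,
        0.00126918]), 'joint_efforts': array([ 2.05510121e-03, -4.02815723e+01, -2.52646816e+01,  6.94368314e-02,
        3.41758342e-02, -6.90213915e-05]), 'ee_pos': array([ 165.52480303, -498.00183219,  238.23698481]), 'orientation': array([ 9.87157874e-01,  1.59746745e-01,  2.85182042e-05, -5.55442328e-04]), 'wrist_force': array([-0.1612479 ,  0.18335358,  0.33093013]), 'moment': array([ 0.00715626, -0.00540634, -0.07485777]), 'grip_width': 88.12208040654288}
```

View pics/top0.png

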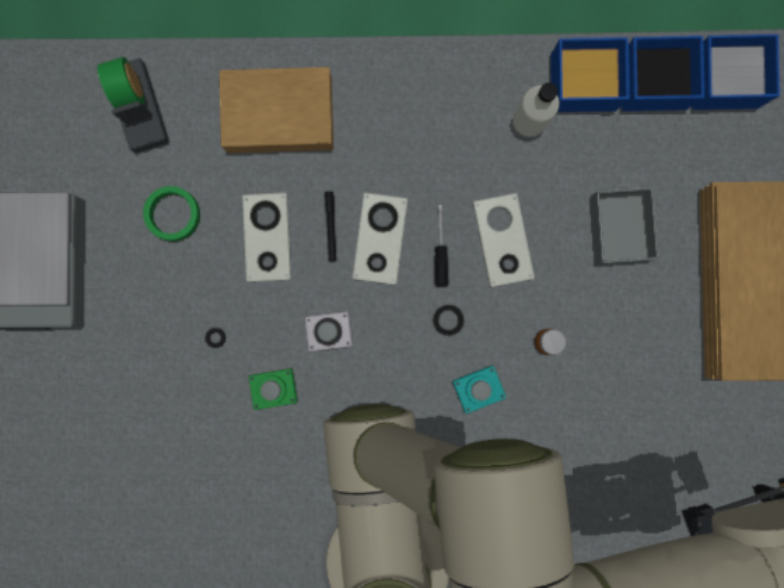

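View pics/side0.png

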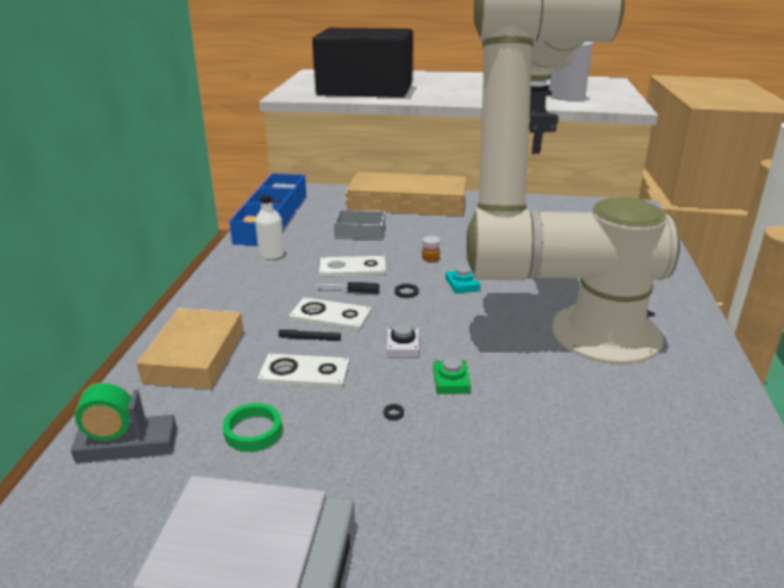

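Top view (784-wide picture): three white panels at (266,237), (380,238) and (503,240). Only the right one has a bare large opening, at (500,217). Black loose rings lie at (448,320), the larger, and (215,338), the smaller. The candidates for the call button are the pale box (328,331), green (270,389) and turquoise (480,390). Only the pale box fits the description, since it is plain aluminium with a black collar. The side view agrees: opening (337,265), spare (406,290), button (403,335).

```bash
cat > m.py <<'E'
from h import *
from scipy.optimize import least_squares
f=560/784
def blob(s,u,v,r,fn):
    h=s['color'].astype(int); m=fn(h).astype(np.uint8)
    w=np.zeros_like(m); cv2.circle(w,(int(u),int(v)),r,1,-1); m=m*w
    c,_=cv2.findContours(m,cv2.RETR_EXTERNAL,cv2.CHAIN_APPROX_NONE)
    c=max(c,key=cv2.contourArea); (x,y),ax,a=cv2.fitEllipse(c); return x,y,ax
def tri(a,b):
    (c1,d1),(c2,d2)=a,b; A=np.c_[d1,-d2]; k=np.linalg.lstsq(A,c2-c1,rcond=None)[0]
    p,q=c1+k[0]*d1,c2+k[1]*d2; return (p+q)/2,np.linalg.norm(p-q)
dark=lambda h:h.max(2)<60
grey=lambda h:h.max(2)<165
T,S=load('top'),load('side')
for n,tu,su,fn,rt,rs,z in [('opening',(500,217),(337,265),grey,14,9,12),('spare',(448,320),(406,290),dark,17,14,10),('small',(215,338),(394,411),dark,13,12,10),('btn collar',(328,331),(403,335),dark,17,16,40)]:
    a=blob(T,tu[0]*f,tu[1]*f,rt,fn); b=blob(S,su[0]*f,su[1]*f,rs,fn)
    p,e=tri(ray(T,*a[:2]),ray(S,*b[:2]))
    print(n,np.round(a[:2],1),np.round(a[2],1),np.round(b[:2],1),np.round(b[2],1),'tri',p.round(1),e.round(1),'plane',onplane(T,*a[:2],z).round(1),onplane(S,*b[:2],z).round(1),'depth',depth(T,*a[:2]).round(1))
def crop(s,u,v,w=45): 
    u,v=int(u*f),int(v*f); return cv2.resize(s['color'][v-w:v+w,u-w:u+w],(380,280) if 0 else (280,280),interpolation=cv2.INTER_CUBIC)
cv2.imwrite('pics/crop1.png',cv2.vconcat([cv2.hconcat([crop(T,500,240),crop(T,448,320,20)]),cv2.hconcat([crop(T,328,331,20),crop(S,403,335,25)])]))
# jar, heights of the aluminium box
for n,u,v in [('btn',328,331),('box',312,345),('jar',553,341),('teal',480,390),('handle',441,265)]: print(n,depth(T,u*f,v*f).round(1))
E
python3 m.py
```

```text
opening [356.5 155.8] [18.7 19.2] [239.8 188.7] [2.9 9.8] tri [ 624.9 -211.9    6.6] 1.6 plane [ 624.9 -210.9   12. ] [ 621.6 -201.6   12. ] depth [ 627.3 -213.3   -3.3]
spare [319.9 228.2] [20.8 21. ] [290.  207.5] [ 7.6 15.4] tri [ 437.7 -115.3   -0.5] 1.9 plane [ 438.5 -114.4   10. ] [434.6 -97.1  10. ] depth [ 4.386e+02 -1.152e+02 -4.000e-01]
small [153.5 240.8] [13.2 13.7] [280.8 294.3] [ 9.3 12.5] tri [408.3 317.2   0.5] 1.6 plane [409.2 314.9  10. ] [405.9 328.3  10. ] depth [409.1 317.2   1. ]
btn collar [233.9 236.5] [17.3 18.1] [287.4 238.5] [10.6 15. ] tri [418.4 106.   25.6] 1.1 plane [419.  104.7  40. ] [415.2 127.6  40. ] depth [419.  104.2  45.9]
btn [419.1 103.1  45.9]
box [393.8 134.4  23.3]
jar [ 398.6 -296.2   52.4]
teal [ 312.1 -167.5   42. ]
handle [ 537.6 -101.6   27.8]
```

View pics/crop1.png

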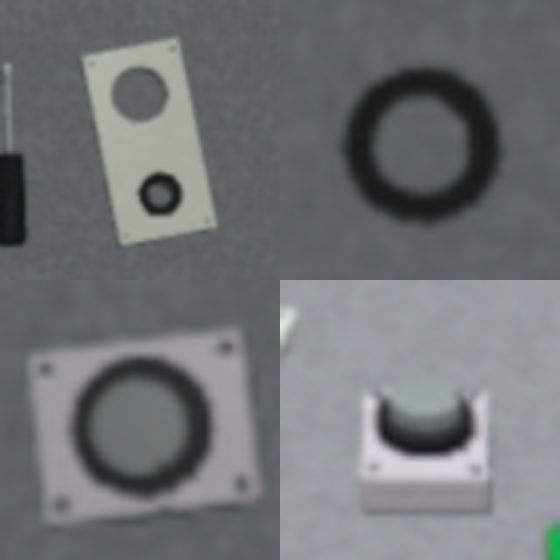

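The crop confirms it: bare large opening (upper left), large spare ring (upper right), pale box with grey button in black collar (bottom). Targets: opening (625,-211), spare (438,-115), button (419,104) with its top near z 45. Moving now, fingers shutting.

Emit:
send_rows --rows '[{"hand": 0, "translation": [5, 3, 0], "angular": [0, 0, 0]}, {"hand": 0, "translation": [10, 6.2, 0], "angular": [0, 0, 0]}, {"hand": 0, "translation": [15, 9.4, 0], "angular": [0, 0, 0]}, {"hand": 0, "translation": [20, 12.5, 0], "angular": [0, 0, 0]}, {"hand": 0, "translation": [25, 15.6, -2], "angular": [0, 0, 0]}, {"hand": 0, "translation": [30, 18.7, -4], "angular": [0, 0, 0]}, {"hand": 0, "translation": [35, 21.9, -6], "angular": [0, 0, 0]}, {"hand": 0, "translation": [40, 25, -8], "angular": [0, 0, 0]}]'

```text
clock: 1.1
ee_pos: [566.9, -246.9, 157.8]
orientation: [0.987, 0.16, -0.0, -0.0]
wrist_force: [0.6, -1.2, 0.1]
grip_width: 10.8
```

Emit:
send_rows --rows '[{"hand": 0, "translation": [3, 1.8, 0], "angular": [0, 0, 0]}, {"hand": 0, "translation": [5.9, 3.7, 0], "angular": [0, 0, 0]}, {"hand": 0, "translation": [5.9, 3.7, 0], "angular": [0, 0, 0]}, {"hand": 0, "translation": [5.9, 3.7, -2], "angular": [0, 0, 0]}, {"hand": 0, "translation": [5.9, 3.7, -4], "angular": [0, 0, 0]}, {"hand": 0, "translation": [5.9, 3.7, -6], "angular": [0, 0, 0]}, {"hand": 0, "translation": [5.9, 3.7, -6], "angular": [0, 0, 0]}, {"hand": 0, "translation": [5.9, 3.7, -6], "angular": [0, 0, 0]}]'

```text
clock: 2.1
ee_pos: [624.5, -211.8, 99.7]
orientation: [0.987, 0.159, 0.0, 0.0]
wrist_force: [-0.4, 0.0, 0.4]
grip_width: 0.4
```

Run:
```python
from h import *
T,S=snap('top'),snap('side')
a=T['color'][100:240,260:470];b=S['color'][110:250,180:390]
cv2.imwrite('pics/chk1.png',cv2.vconcat([cv2.resize(x,(630,300)) for x in(a,b)]))
```

```text
(no output)
```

View pics/chk1.png

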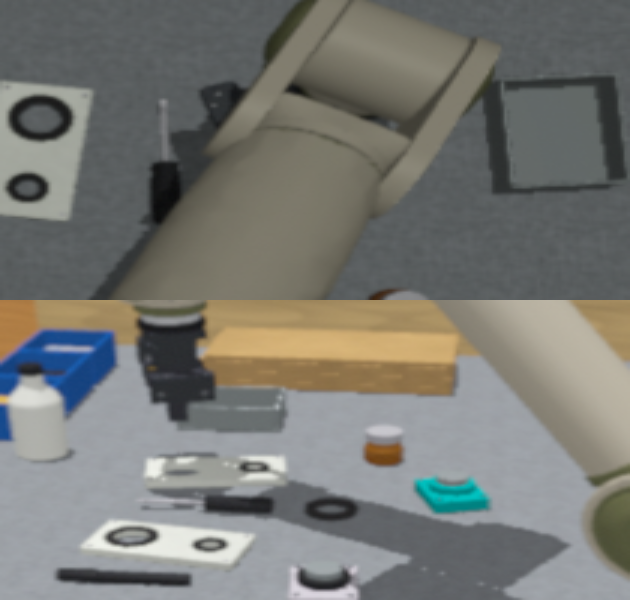

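The side crop shows the shut fingertips at (178,415), directly above the bare opening at (180,465). Next: down to TCP z≈45, a dwell, and back up.

Emit:
send_rows --rows '[{"hand": 0, "translation": [0, 0, -2], "angular": [0, 0, 0]}, {"hand": 0, "translation": [0, 0, -4], "angular": [0, 0, 0]}, {"hand": 0, "translation": [0, 0, -5.5], "angular": [0, 0, 0]}, {"hand": 0, "translation": [0, 0, -5.5], "angular": [0, 0, 0]}, {"hand": 0, "translation": [0, 0, -5.5], "angular": [0, 0, 0]}, {"hand": 0, "translation": [0, 0, -5.5], "angular": [0, 0, 0]}, {"hand": 0, "translation": [0, 0, -5.5], "angular": [0, 0, 0]}, {"hand": 0, "translation": [0, 0, -5.5], "angular": [0, 0, 0]}]'

```text
clock: 3.2
ee_pos: [624.6, -211.3, 43.9]
orientation: [0.987, 0.16, 0.0, 0.0]
wrist_force: [0.6, 0.1, 0.5]
grip_width: 0.5
```

Emit:
send_rows --rows '[{"hand": 0, "translation": [0, 0, 0], "angular": [0, 0, 0]}, {"hand": 0, "translation": [0, 0, 0], "angular": [0, 0, 0]}, {"hand": 0, "translation": [0, 0, 0], "angular": [0, 0, 0]}, {"hand": 0, "translation": [0, 0, 0], "angular": [0, 0, 0]}, {"hand": 0, "translation": [0, 0, 0], "angular": [0, 0, 0]}, {"hand": 0, "translation": [0, 0, 0], "angular": [0, 0, 0]}, {"hand": 0, "translation": [0, 0, 0], "angular": [0, 0, 0]}, {"hand": 0, "translation": [0, 0, 0], "angular": [0, 0, 0]}]'

```text
clock: 4.2
ee_pos: [624.5, -211.2, 43.7]
orientation: [0.987, 0.16, 0.0, 0.0]
wrist_force: [-0.8, -0.6, -0.1]
grip_width: 0.5
```

Emit:
send_rows --rows '[{"hand": 0, "translation": [0, 0, 3], "angular": [0, 0, 0]}, {"hand": 0, "translation": [0, 0, 6], "angular": [0, 0, 0]}, {"hand": 0, "translation": [-4, 2, 7], "angular": [0, 0, 0]}, {"hand": 0, "translation": [-8, 4, 7], "angular": [0, 0, 0]}, {"hand": 0, "translation": [-12, 6.2, 7], "angular": [0, 0, 0]}, {"hand": 0, "translation": [-16, 8.2, 7], "angular": [0, 0, 0]}, {"hand": 0, "translation": [-18.7, 9.6, 7], "angular": [0, 0, 0]}, {"hand": 0, "translation": [-18.7, 9.6, 6], "angular": [0, 0, 0]}]'

```text
clock: 5.2
ee_pos: [436.9, -114.8, 104.3]
orientation: [0.987, 0.16, 0.001, 0.0]
wrist_force: [0.1, -0.4, -0.4]
grip_width: 0.6
```

Run:
```python
from h import *
S=snap('side'); print(robot.get_state()['ee_pos'])
cv2.imwrite('pics/chk2.png',cv2.resize(S['color'][130:270,200:410],(630,420)))
```

```text
[ 437.29543073 -115.10082175  102.85020352]
```

View pics/chk2.png

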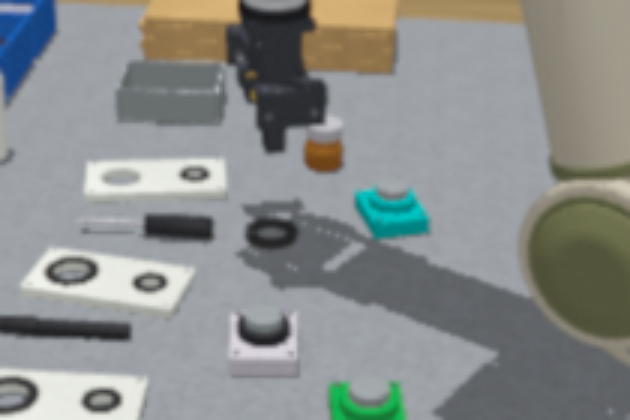

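The fingertips at (273,145) are above the large spare ring at (272,233). Next: down, dwell, up, and over to the button at (419,104).

Emit:
send_rows --rows '[{"hand": 0, "translation": [0, 0, -2], "angular": [0, 0, 0]}, {"hand": 0, "translation": [0, 0, -4], "angular": [0, 0, 0]}, {"hand": 0, "translation": [0, 0, -6], "angular": [0, 0, 0]}, {"hand": 0, "translation": [0, 0, -6], "angular": [0, 0, 0]}, {"hand": 0, "translation": [0, 0, -6], "angular": [0, 0, 0]}, {"hand": 0, "translation": [0, 0, -6], "angular": [0, 0, 0]}, {"hand": 0, "translation": [0, 0, -6], "angular": [0, 0, 0]}, {"hand": 0, "translation": [0, 0, -6], "angular": [0, 0, 0]}]'

```text
clock: 6.25
ee_pos: [437.6, -115.3, 44.0]
orientation: [0.987, 0.16, 0.0, 0.0]
wrist_force: [0.1, 0.1, 0.0]
grip_width: 0.4
```

Emit:
send_rows --rows '[{"hand": 0, "translation": [0, 0, 0], "angular": [0, 0, 0]}, {"hand": 0, "translation": [0, 0, 0], "angular": [0, 0, 0]}, {"hand": 0, "translation": [0, 0, 0], "angular": [0, 0, 0]}, {"hand": 0, "translation": [0, 0, 0], "angular": [0, 0, 0]}, {"hand": 0, "translation": [0, 0, 0], "angular": [0, 0, 0]}, {"hand": 0, "translation": [0, 0, 0], "angular": [0, 0, 0]}, {"hand": 0, "translation": [0, 0, 0], "angular": [0, 0, 0]}, {"hand": 0, "translation": [0, 0, 0], "angular": [0, 0, 0]}]'

```text
clock: 7.25
ee_pos: [437.5, -115.2, 43.7]
orientation: [0.987, 0.16, -0.0, -0.0]
wrist_force: [-0.5, 0.3, -0.4]
grip_width: 0.6
```

Emit:
send_rows --rows '[{"hand": 0, "translation": [0, 0, 3], "angular": [0, 0, 0]}, {"hand": 0, "translation": [0, 0, 6], "angular": [0, 0, 0]}, {"hand": 0, "translation": [-0.4, 4.4, 7], "angular": [0, 0, 0]}, {"hand": 0, "translation": [-0.8, 9, 7], "angular": [0, 0, 0]}, {"hand": 0, "translation": [-1.2, 13.5, 7], "angular": [0, 0, 0]}, {"hand": 0, "translation": [-1.6, 18, 7], "angular": [0, 0, 0]}, {"hand": 0, "translation": [-1.8, 21.9, 6], "angular": [0, 0, 0]}, {"hand": 0, "translation": [-1.8, 21.9, 4], "angular": [0, 0, 0]}]'

```text
clock: 8.25
ee_pos: [419.5, 105.8, 83.8]
orientation: [0.987, 0.161, 0.001, 0.0]
wrist_force: [-0.3, 0.2, -0.2]
grip_width: 0.7
```

Run:
```python
from h import *
S=snap('side'); print(robot.get_state()['ee_pos'])
cv2.imwrite('pics/chk3.png',cv2.resize(S['color'][170:270,220:370],(630,420)))
```

```text
[418.24208841 104.82542222  81.43491741]
```

View pics/chk3.png

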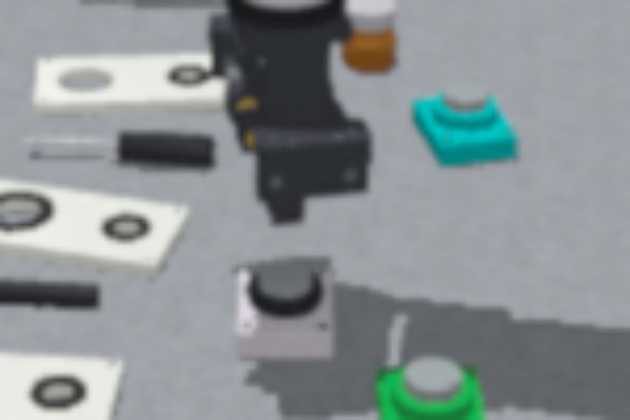

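The shut fingers at (287,220) are centred above the grey button at (287,280). Pressing step by step.

Emit:
send_rows --rows '[{"hand": 0, "translation": [0, 0, -2], "angular": [0, 0, 0]}, {"hand": 0, "translation": [0, 0, -3], "angular": [0, 0, 0]}, {"hand": 0, "translation": [0, 0, -3.7], "angular": [0, 0, 0]}, {"hand": 0, "translation": [0, 0, -4], "angular": [0, 0, 0]}, {"hand": 0, "translation": [0, 0, -4.2], "angular": [0, 0, 0]}, {"hand": 0, "translation": [0, 0, -4.4], "angular": [0, 0, 0]}, {"hand": 0, "translation": [0, 0, -4.5], "angular": [0, 0, 0]}, {"hand": 0, "translation": [0, 0, -4.5], "angular": [0, 0, 0]}]'

```text
clock: 9.3
ee_pos: [419.6, 103.7, 38.8]
orientation: [0.987, 0.16, 0.0, 0.0]
wrist_force: [-2.2, -3.1, 4.6]
grip_width: 0.4
```

Emit:
send_rows --rows '[{"hand": 0, "translation": [0, 0, -0.05], "angular": [0, 0, 0]}, {"hand": 0, "translation": [0, 0, -0.1], "angular": [0, 0, 0]}, {"hand": 0, "translation": [0, 0, -0.15], "angular": [0, 0, 0]}, {"hand": 0, "translation": [0, 0, -0.2], "angular": [0, 0, 0]}, {"hand": 0, "translation": [0, 0, -0.2], "angular": [0, 0, 0]}, {"hand": 0, "translation": [0, 0, -0.2], "angular": [0, 0, 0]}, {"hand": 0, "translation": [0, 0, -0.2], "angular": [0, 0, 0]}, {"hand": 0, "translation": [0, 0, -0.2], "angular": [0, 0, 0]}]'

```text
clock: 10.3
ee_pos: [419.8, 103.7, 38.1]
orientation: [0.987, 0.16, 0.0, 0.0]
wrist_force: [-8.8, -3.1, 27.0]
grip_width: 0.6
```

The force rose to 27 N while z stayed at 38.1, so the button is on its stop. Now lifting clear.

Emit:
send_rows --rows '[{"hand": 0, "translation": [0, 0, 0.3], "angular": [0, 0, 0]}, {"hand": 0, "translation": [0, 0, 0.8], "angular": [0, 0, 0]}, {"hand": 0, "translation": [0, 0, 2], "angular": [0, 0, 0]}, {"hand": 0, "translation": [0, 0, 4], "angular": [0, 0, 0]}, {"hand": 0, "translation": [0, 0, 7], "angular": [0, 0, 0]}, {"hand": 0, "translation": [0, 0, 10], "angular": [0, 0, 0]}, {"hand": 0, "translation": [0, 0, 10], "angular": [0, 0, 0]}, {"hand": 0, "translation": [0, 0, 10], "angular": [0, 0, 0]}]'

```text
clock: 11.3
ee_pos: [419.1, 103.9, 136.1]
orientation: [0.987, 0.16, -0.0, -0.0]
wrist_force: [0.4, -0.7, -0.6]
grip_width: 0.4
```

Run:
```python
from h import *
S0=load('side');S=snap('side'); st=robot.get_state(); print(st['ee_pos'],st['wrist_force'])
cv2.imwrite('pics/chk4.png',cv2.resize(S['color'][130:320,160:445],(780,520)))
robot.job_done()
```

```text
[418.9578935  103.8355869  135.81022894] [-0.83519023 -0.38524314  0.05285733]
the job is handed in; nothing more can be done
```

View pics/chk4.png

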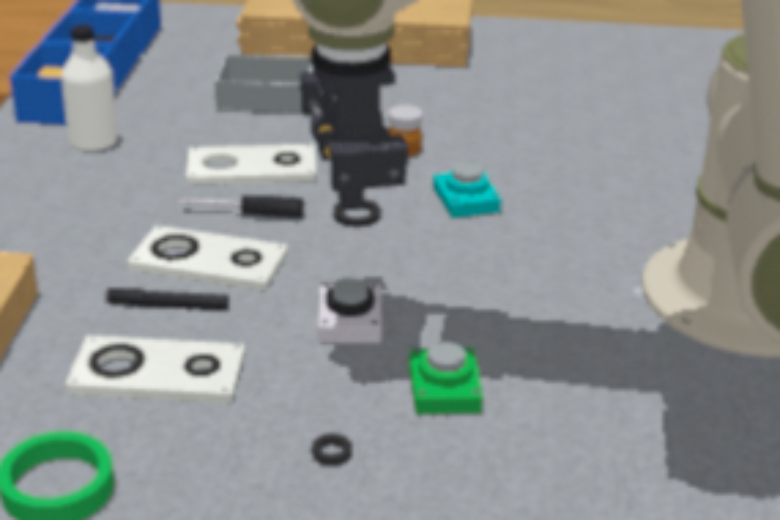

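I did all three steps in order and handed the job in at about 11.3 s; it reported no verdict.

- **Empty opening:** I held the shut fingertips about 32 mm above the bare large opening at (625, -211) for over a second.
- **Large spare grommet:** I did the same about 34 mm above the larger loose ring, at (437, -115).
- **Call button:** I pressed the pale aluminium box's button, not the green or turquoise ones, at (419, 104). The fingertips went down to z 38.1. The force jumped from 4.6 to 27 N over the last 0.7 mm, so the button was on its stop. I then lifted the arm clear to z 136.

**Last checks:** In the final picture (taken just before handing in) the button (350,295) looks up again and everything in view seems to be where it was. I judged this by eye, without measuring positions again. Wrist force was near zero (under 1 N), and it showed no contact before the press.

**One disagreement:** heights from the two camera views came out 5–10 mm lower than the text for the opening and the spare. That is probably because the bench shows through the holes. I used the text's heights there, and the button height matched the depth reading to about 2 mm.

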